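# Switch on the conservation bench in order

## Robot

A 6-joint arm with a two-finger parallel gripper is mounted at the origin on the work surface. World frame = base frame: x ahead of the robot, y to its left, z up, the work surface at z = 0. Lengths are in m, angles in rad, forces in N, time in s.
With the tool pointing down it reaches from about 0.35 to 0.775 m from the base axis. Payload 7.3 kg.
Tool frame: the origin (TCP) lies on the mounting face of the last link; the fingertips stand 178 mm ahead of it and the grasp point (between the pads) lies manip.hold_point_z ahead of it (manip.hold_point_z is the distance from the TCP to the grasp point, in m); z points along the fingers, y is the direction in which the jaws open and shut (so a half turn about z gives the same grasp; the last joint's range is limited). The gripper opens to 92 mm and grips with 3 to 60 N. Pads are 19 mm wide; open, the fingers measure 130 mm over their backs; the gripper's body (75 mm by 190 mm) begins 47 mm behind the grasp point.
Start: joints at [1.104, 0.342, 1.524, -0, 1.275, -0.146], TCP at [0.166, 0.498, 0.405] pointing down, gripper open.
Joint ranges: [-2.53, 2.53], [-0.77, 2.02], [0.04, 2.7], [-1, 4.14], [0.28, 2.66], [-3.11, 3.11]. Speed limits (rad/s): [2.57, 2.57, 3.14, 3.14, 3.14, 3.14].

## Interface

Orientations are given as a 3x3 rotation matrix whose columns are the frame's x, y, z axes.
In Python, from plant import manip gives the robot as it stands. Calls block until the motion is done:
- manip.move_ptp(position, orientation): joint-space move of the TCP to a pose.
- manip.move_l(position, ori=None, speed=0.15): straight line of the TCP; ori=None keeps the orientation; speed is the mean speed in m/s.
- manip.move_j(angles): joint-space move.
- manip.move_gripper(opening, squeeze=None): opening from 0.0 (shut) to 1.0 (fully open); squeeze is the grip in N (None keeps the last); returns when the fingers have stopped.
- manip.sleep(seconds).
- manip.ik(position, orientation): joint angles nearest the present ones, or None.
- manip.camera(name): name is "side" or "top" or "wrist"; returns (picture, depth): 400x640x3 uint8, blue, green, red; 400x640 float32, m along the optical axis (not along the pixel's ray), 0 where there is no reading.
- manip.camera_model(name): a dict with "mtx" (3x3 intrinsics, pixels), "eye" and "attitude" of the camera in the world. Camera axes: x right, y down, z forward; pixel columns grow to the right and rows downward; lengths in m; the calibration is good to about 2 mm. A picture is of the moment at which its call begins: read the wrist's pose just before it. camera_model takes no time and is no camera call; for the wrist camera it gives the pose at the moment of the call.
A pose or a line that the arm cannot do raises manip.IKError and nothing moves.
- manip.sign_off(): hands the job in, once; it reports no verdict.
Readings, each from a call of its own:
- manip.read_t(): time.
- manip.read_joint_positions(): joint angles.
- manip.read_qvel(): joint speeds.
- manip.read_tau(): joint torques, N m.
- manip.read_eef_pos(): TCP position.
- manip.read_orientation(): TCP orientation.
- manip.read_contact_force(): force on the tool from outside, world axes, zero at the start.
- manip.read_torque(): the same for the moment, N m.
- manip.read_width(): opening from 0.0 (shut) to 1.0 (fully open).
Only numpy, scipy, OpenCV 4.12 (cv2) and the standard library are available. Lean on these libraries where they do the work, as an engineer would, in place of code of your own. Each camera call takes 0.05 s, during which the arm holds its last target. There are 200 camera calls.

## Task

Get the cleaning bench running, pressing with closed fingertips: first press the white-dotted end of the big black rocker on the grey power box until it has tipped fully over, then push the green key on the blue extractor box fully in, then push the orange key on the white lamp box fully in. Leave the yellow key out. Do not pick up, tip or shift the boxes or anything else on the bench.

Things in the scene. Friction and masses are not known exactly. Their poses are not given: they have to be found in the camera images.
- power_box: grey loose box on rubber feet, 100 mm (x) by 150 mm (y), top 55 mm above the bench, about 0.9 kg; origin at the centre of its underside, z up. The rocker lies along its y axis, on the +y half; two round white sockets on the -y half
- rocker_pivot (a point): middle of the big black rocker on the power box, on its surface, 69 mm above the bench and 27 mm to +y of the box's centre; does not move on the box. The rocker is a shallow V of two flat halves, each 34 mm long (along y) and 40 mm wide (x), meeting here. Axes: x across the rocker, y towards the dotted end, same as the box's axes
- rocker_dot (a point): centre of the white dot (18 mm across) on the rocker's +y half, 22 mm out from the pivot along that half; moves with it. At joint 0 this half slopes 0.32 rad up, away from the pivot (dot 76 mm, outer end 80 mm above the bench) and the plain half is level; at joint 0.32 the dotted half is level at 69 mm and the plain half sticks up
- rocker (a joint): tip of the rocker in rad: 0 off (dotted end up), 0.32 fully over (dotted half pressed down level); grows as the dotted end goes down. About 0.08 N m of friction (some 4 N at the dot), no spring, stays where left
- extractor_box: blue loose box on rubber feet, 100 mm (x) by 150 mm (y), top 55 mm above the bench, about 0.9 kg; origin at the centre of its underside, z up; green key at y = +42 mm, yellow key at y = -42 mm, black grille between
- green_key_top (a point): round latching push key, diameter 34 mm, on the blue extractor box; its flat top stands 71 mm above the bench (16 mm above the box's 55 mm top) when out and 63 mm when fully in. This point is the centre of its top face and moves with it; z up. It slides straight down 8 mm against about 4 N and stays where it is pushed, no spring. Green: the low-speed key, to be pressed.
- green_key (a joint): travel of the green key in m: 0 out, 0.008 fully in; grows when pressed, stays where left
- yellow_key_top (a point): round latching push key, diameter 34 mm, on the blue extractor box; its flat top stands 71 mm above the bench (16 mm above the box's 55 mm top) when out and 63 mm when fully in. This point is the centre of its top face and moves with it; z up. It slides straight down 8 mm against about 4 N and stays where it is pushed, no spring. Yellow: the high-speed key, to be left out.
- yellow_key (a joint): travel of the yellow key in m: 0 out, 0.008 fully in; grows when pressed, stays where left
- lamp_box: white loose box on rubber feet, 100 mm (x) by 150 mm (y), top 55 mm above the bench, about 0.9 kg; origin at the centre of its underside, z up; orange key at y = -35 mm, black indicator bar at y = +35 mm
- orange_key_top (a point): round latching push key, diameter 34 mm, on the white lamp box; its flat top stands 71 mm above the bench (16 mm above the box's 55 mm top) when out and 63 mm when fully in. This point is the centre of its top face and moves with it; z up. It slides straight down 8 mm against about 4 N and stays where it is pushed, no spring. Orange: the lamp key.
- orange_key (a joint): travel of the orange key in m: 0 out, 0.008 fully in; grows when pressed, stays where left
- vial: amber glass vial, diameter 28 mm, 70 mm tall, standing loose; origin at the centre of its underside
- jar: glass jar with white cap, diameter 52 mm, 75 mm tall, standing loose; origin at the centre of its underside
- brush: brush lying loose, 170 mm long, under 30 mm high, along its x axis
- swab_cup: white ceramic cup, rim diameter 64 mm, 60 mm tall, standing loose; origin at the centre of its underside
- spatula: spatula lying loose, 190 mm long, under 30 mm high, along its x axis
- sliver: dark wood splinter lying loose, about 87 mm long, 14 mm wide, 8 mm high; its origin lies 25 mm from its thick end, along x
- shard: painted terracotta-coloured fragment lying loose, 40 by 28 by 6 mm; origin at the centre of its underside
Mind the look-alikes: they are no part of the job. Leave any pink look-alike of the power_box alone.

How it is judged:
By the outcome, as a careful person would: the job done as asked, in the order asked, and still so for the second after the job is handed in, with the robot touching nothing.
It also fails if it takes over 51 s, if anything falls off the work surface, if the arm or the gripper's body presses on something with over 40 N, if the wrist force passes 120 N, or if a joint passes its speed limit or range.

## Working session

There is one attempt and no reset: what is moved stays moved. The work goes in short steps, each a Python script; the robot and the scene stay as the last script left them, time stands still between calls to the robot, and variables do not carry over. Pictures are saved under pics/ and viewed, about 8 in all and at most 12, crops included, and the job is handed in when it is done.

```bash
mkdir -p pics
python3 - <<'E'
from plant import manip as m
import cv2,numpy as np
for n in("top","side"):
    p,d=m.camera(n);cv2.imwrite(f"pics/{n}0.png",p);np.save(f"pics/{n}0.npy",d)
    c=m.camera_model(n);print(n,c)
print(m.read_t(),m.hold_point_z,m.read_eef_pos(),m.read_orientation())
E
```

```text
top {'mtx': array([[385.42382161,   0.        , 315.80445196],
       [  0.        , 385.42382161, 197.65087661],
       [  0.        ,   0.        ,   1.        ]]), 'eye': array([ 0.23474193, -0.01092429,  1.12177325]), 'attitude': array([[ 0.09444387, -0.96242272,  0.25460335],
       [-0.99552793, -0.09184748,  0.02209481],
       [ 0.00212013, -0.25555147, -0.96679313]])}
side {'mtx': array([[515.32891034,   0.        , 314.70449988],
       [  0.        , 515.32891034, 194.56519278],
       [  0.        ,   0.        ,   1.        ]]), 'eye': array([-0.11105191, -0.97207375,  1.14757316]), 'attitude': array([[ 0.84624633, -0.36077441,  0.39205736],
       [-0.53272003, -0.56086786,  0.63374807],
       [-0.00874772, -0.74516379, -0.66682412]])}
0.1 0.1592 [0.16547854 0.49812045 0.40411366] [[-9.48990757e-01  3.15303332e-01 -5.93605654e-04]
 [ 3.15303839e-01  9.48989998e-01 -1.21385494e-03]
 [ 1.80593320e-04 -1.33910326e-03 -9.99999087e-01]]
```

View pics/top0.png

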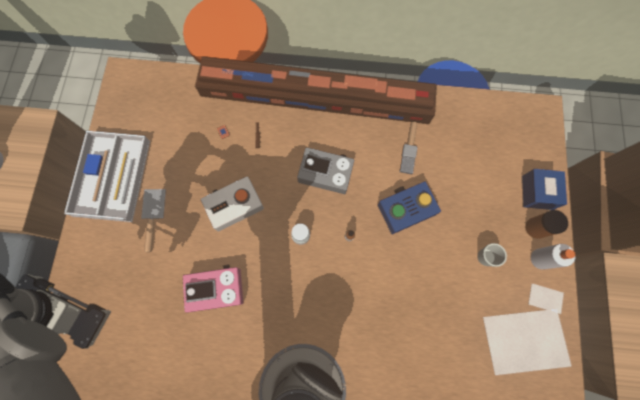

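View pics/side0.png

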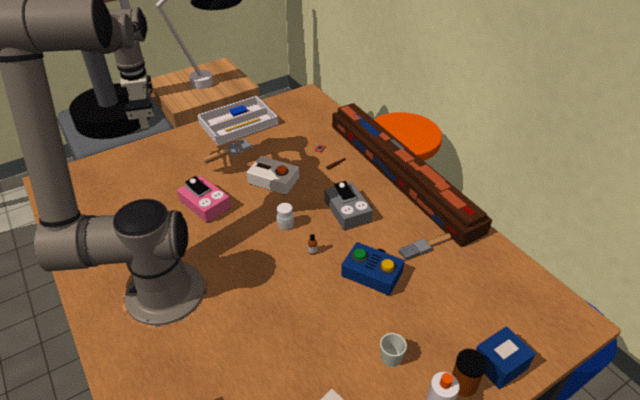

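The top view shows the grey power box near (326,170), with the dot on its left end. The blue box is at (409,205) with green left and yellow right. The white box is at (231,203), with orange on the right. The pink look-alike is at (212,290). Next I'll measure by colour.

```bash
cat > h.py <<'E'
import cv2,numpy as np
from plant import manip as m
def ray(c,uv,z):
    d=c["attitude"]@np.linalg.solve(c["mtx"],[uv[0],uv[1],1.]); e=c["eye"]; return e+d*(z-e[2])/d[2]
def blobs(p,lo,hi,roi=None,amin=8):
    k=cv2.inRange(cv2.cvtColor(p,cv2.COLOR_BGR2HSV),lo,hi)
    if roi: q=np.zeros_like(k); x0,y0,x1,y1=roi; q[y0:y1,x0:x1]=k[y0:y1,x0:x1]; k=q
    n,_,s,c=cv2.connectedComponentsWithStats(k)
    return [(int(s[i,4]),c[i].round(1)) for i in range(1,n) if s[i,4]>=amin]
E
python3 - <<'E'
from h import *
p=cv2.imread("pics/top0.png");c=m.camera_model("top")
for nm,lo,hi,roi,z in [("green",(40,60,30),(85,255,255),(370,170,450,240),.071),("yellow",(15,110,90),(35,255,255),(405,180,450,220),.071),("orange",(0,110,40),(20,255,255),(225,183,250,207),.071),("white",(0,0,165),(180,60,255),(295,140,360,195),.06),("blue",(105,100,30),(130,255,255),(370,170,450,240),.04)]:
    for a,uv in blobs(p,lo,hi,roi,6): print(nm,a,uv,ray(c,uv,z).round(4))
q=cv2.resize(p[120:320,170:450],None,fx=2.8,fy=2.8,interpolation=cv2.INTER_CUBIC);cv2.imwrite("pics/crop.png",q)
E
```

```text
green 121 [397.7 210.5] [ 0.4962 -0.2184  0.071 ]
yellow 120 [424.4 198.6] [ 0.5378 -0.292   0.071 ]
orange 118 [241.  195.2] [0.4985 0.224  0.071 ]
white 25 [309.8 161. ] [0.623  0.0413 0.06  ]
white 147 [342.6 163.8] [ 0.6235 -0.0548  0.06  ]
white 150 [338.6 179. ] [ 0.5761 -0.0469  0.06  ]
```

View pics/crop.png

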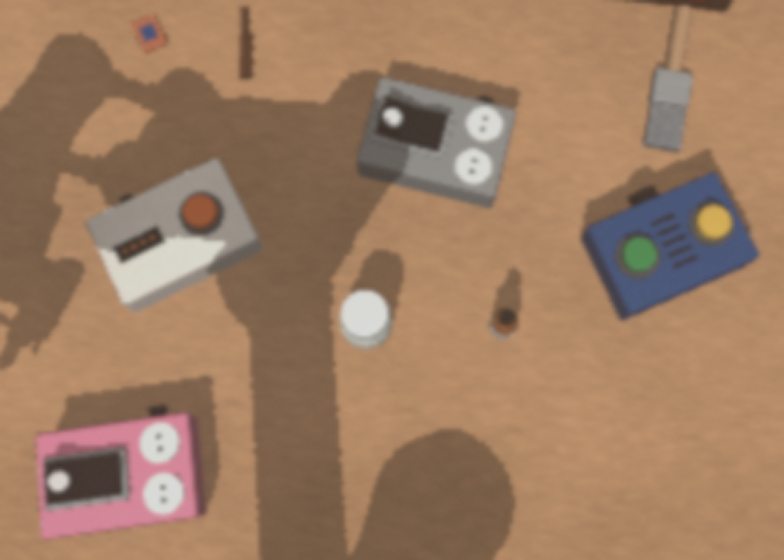

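The crop confirms the identities and directions. The dot is at crop (392,117), on the far-from-sockets end. Green is left of yellow, and orange is at (201,212). Next I'll hover over the rocker with the gripper shut and check with the wrist and side cameras.

```bash
cat >> h.py <<'E'
import math
def R(yx,yy):
    y=np.array([yx,yy,0.]);y/=np.linalg.norm(y);z=np.array([0,0,-1.]);return np.column_stack([np.cross(y,z),y,z])
E
python3 - <<'E'
from h import *
p=cv2.imread("pics/side0.png");c=m.camera_model("side")
for nm,lo,hi,roi,z in [("green",(40,80,30),(85,255,255),(340,235,410,295),.071),("yellow",(15,110,90),(35,255,255),(375,245,405,280),.071),("orange",(0,110,40),(20,255,255),(270,160,292,180),.071),("sock",(0,0,150),(180,60,255),(325,195,375,225),.06),("dot",(0,0,150),(180,60,255),(330,178,355,193),.076)]:
    for a,uv in blobs(p,lo,hi,roi,6): print(nm,a,uv,ray(c,uv,z).round(4))
print("topdot",ray(m.camera_model("top"),(309.8,161),.076))
q0=m.read_joint_positions()
pos=np.array([.60,.03,.178+.22])
best=min((O for O in (R(.986,-.164),R(-.986,.164)) if m.ik(pos,O) is not None),key=lambda O:np.abs(m.ik(pos,O)-q0).max())
m.move_gripper(0.0);print(m.read_t())
m.move_ptp(pos,best);print(m.read_t(),m.read_joint_positions(),best,m.read_eef_pos(),m.read_contact_force())
c=m.camera_model("wrist");p,d=m.camera("wrist");cv2.imwrite("pics/w0.png",p);np.savez("pics/w0.npz",**c)
E
```

```text
green 125 [359.2 254. ] [ 0.494  -0.2248  0.071 ]
yellow 131 [386.9 264.9] [ 0.5342 -0.2972  0.071 ]
orange 33 [286.5 161. ] [0.5324 0.2467 0.071 ]
orange 86 [281.3 169.5] [0.4951 0.2165 0.071 ]
sock 97 [360.9 205.1] [ 0.6225 -0.057   0.06  ]
sock 99 [346.9 209.3] [ 0.5753 -0.0491  0.06  ]
dot 16 [341.5 184.5] [0.6164 0.0409 0.076 ]
topdot [0.61714756 0.04048973 0.076     ]
1.5417
3.825 [-7.59528031e-02  4.86884807e-01  1.31466291e+00  2.94663071e-04
  1.34000600e+00  8.72467279e-02] [[ 0.16407451  0.98644795  0.        ]
 [ 0.98644795 -0.16407451  0.        ]
 [ 0.          0.         -1.        ]] [0.59983014 0.03101461 0.3981104 ] [0.44102404 0.12464089 0.54383634]
```

View pics/w0.png

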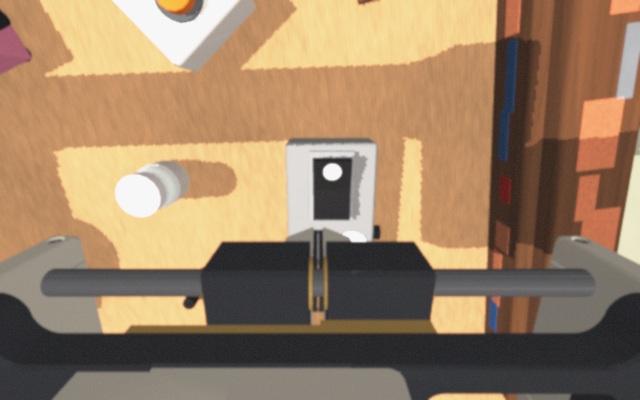

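The wrist view shows the dot at (332,172), centred on the rocker, and the box is square to the tool. I'll locate the dot from here and press.

```bash
cat >> h.py <<'E'
def press(xy,top,bottom,fmax=22):
    O=m.read_orientation(); e=m.read_eef_pos()
    T=lambda z:np.array([xy[0],xy[1],z+.178])
    m.move_l(T(max(e[2]-.178,.12)),speed=.2); m.move_l(T(top+.008),speed=.15)
    f0=m.read_contact_force()[2]; z=top+.008; log=[]
    while z>bottom-.003:
        z-=.001; m.move_l(T(z),speed=.02)
        f=m.read_contact_force()[2]-f0; e=m.read_eef_pos(); log.append((round(z*1e3,1),round((e[2]-.178)*1e3,1),round(f,1)))
        if f>fmax or (f>9 and z<bottom+.0005): break
    print(log, m.read_t())
E
python3 - <<'E'
from h import *
c=dict(np.load("pics/w0.npz"));p=cv2.imread("pics/w0.png")
b=blobs(p,(0,0,180),(180,60,255),(316,160,350,200),20);print(b)
D=ray(c,max(b,key=lambda t:t[0])[1],.076);print(D)
D[:2]+=.001*np.array([.164,.986])
press(D,.080,.069)
p,d=m.camera("side");cv2.imwrite("pics/s1.png",p[130:330,240:440])
e=m.read_eef_pos();m.move_l([e[0],e[1],.178+.20],speed=.25)
m.move_l([e[0]-.02,e[1]-.03,.178+.22],speed=.25)
c=m.camera_model("wrist");p,d=m.camera("wrist")
cv2.imwrite("pics/w1.png",p[100:300,220:420].repeat(2,0).repeat(2,1));print(m.read_t())
E
```

```text
[(255, array([331.8, 171.6]))]
[0.61528305 0.04063868 0.076     ]
[(87.0, np.float64(87.6), np.float64(0.7)), (86.0, np.float64(86.0), np.float64(0.5)), (85.0, np.float64(84.9), np.float64(0.4)), (84.0, np.float64(83.9), np.float64(0.1)), (83.0, np.float64(82.9), np.float64(-0.8)), (82.0, np.float64(81.9), np.float64(0.6)), (81.0, np.float64(80.9), np.float64(0.5)), (80.0, np.float64(79.9), np.float64(-0.1)), (79.0, np.float64(79.0), np.float64(0.6)), (78.0, np.float64(78.2), np.float64(1.4)), (77.0, np.float64(77.1), np.float64(3.0)), (76.0, np.float64(76.0), np.float64(2.4)), (75.0, np.float64(75.0), np.float64(2.8)), (74.0, np.float64(73.9), np.float64(2.5)), (73.0, np.float64(72.9), np.float64(2.0)), (72.0, np.float64(71.9), np.float64(2.7)), (71.0, np.float64(70.9), np.float64(2.3)), (70.0, np.float64(69.9), np.float64(1.2)), (69.0, np.float64(69.2), np.float64(4.8)), (68.0, np.float64(69.1), np.float64(11.5))] 10.1583
11.25
```

View pics/w1.png

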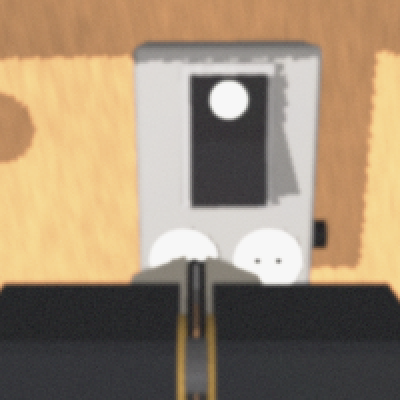

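The press stopped hard at 69.1 mm with 11.5 N. The wrist view shows the dotted half lying flat and the shadow now at the plain end, so the rocker is over. Next is green, then orange, each located from a hover.

```bash
cat >> h.py <<'E'
def job(guess,lo,hi,tag):
    O=R(.986,-.164)
    m.move_ptp([guess[0],guess[1]-.03,.178+.20],O)
    c=m.camera_model("wrist");p,d=m.camera("wrist");cv2.imwrite(f"pics/w_{tag}.png",p)
    P=[ray(c,uv,.071) for a,uv in blobs(p,lo,hi,(0,0,640,238),150)]
    P=[x for x in P if np.hypot(*(x[:2]-guess))<.012]
    print(P)
    assert len(P)==1
    press(P[0],.071,.063)
    e=m.read_eef_pos();m.move_l([e[0],e[1],.178+.12],speed=.2);m.move_l([e[0],e[1]-.03,.178+.20],speed=.3)
    p,d=m.camera("wrist");cv2.imwrite(f"pics/v_{tag}.png",p);print(m.read_t())
E
python3 - <<'E'
from h import *
job(np.array([.4955,-.220]),(40,80,30),(85,255,255),"green")
E
```

```text
[array([ 0.49761721, -0.2192691 ,  0.071     ])]
[(78.0, np.float64(78.6), np.float64(-0.0)), (77.0, np.float64(77.1), np.float64(0.9)), (76.0, np.float64(75.9), np.float64(0.3)), (75.0, np.float64(74.9), np.float64(-0.3)), (74.0, np.float64(73.9), np.float64(-0.4)), (73.0, np.float64(72.9), np.float64(1.0)), (72.0, np.float64(71.9), np.float64(-0.1)), (71.0, np.float64(71.0), np.float64(-0.6)), (70.0, np.float64(70.1), np.float64(2.4)), (69.0, np.float64(69.0), np.float64(3.6)), (68.0, np.float64(67.9), np.float64(3.9)), (67.0, np.float64(66.9), np.float64(1.9)), (66.0, np.float64(65.9), np.float64(1.6)), (65.0, np.float64(64.9), np.float64(1.4)), (64.0, np.float64(63.9), np.float64(2.3)), (63.0, np.float64(63.2), np.float64(4.9)), (62.0, np.float64(63.1), np.float64(12.6))] 17.8917
18.8167
```

View pics/w_green.png

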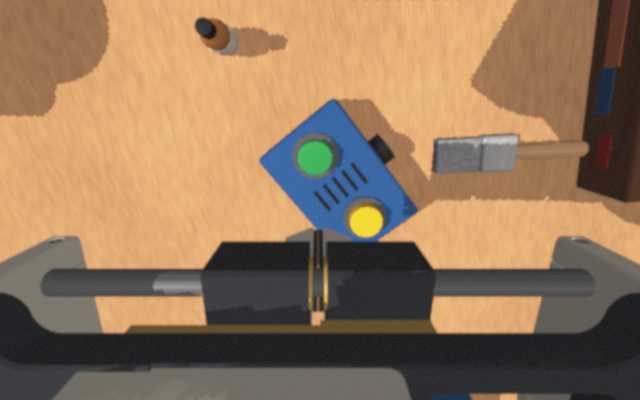

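Green was at (316,157) in the wrist view and hit its stop at 63.1 mm with 12.6 N. Now orange.

```bash
python3 - <<'E'
from h import *
job(np.array([.498,.222]),(0,170,60),(22,255,255),"orange")
E
python3 -c "
import cv2,numpy as np
a=[cv2.imread(f'pics/{n}.png') for n in ('v_green','w_orange','v_orange')]
cv2.imwrite('pics/m1.png',np.hstack([x[60:260,190:450] for x in a]))"
```

```text
[array([0.49995962, 0.22592602, 0.071     ])]
[(78.0, np.float64(78.6), np.float64(0.1)), (77.0, np.float64(77.0), np.float64(-0.8)), (76.0, np.float64(75.9), np.float64(0.4)), (75.0, np.float64(74.9), np.float64(-0.5)), (74.0, np.float64(73.9), np.float64(0.7)), (73.0, np.float64(72.9), np.float64(0.2)), (72.0, np.float64(71.9), np.float64(-0.3)), (71.0, np.float64(71.0), np.float64(0.5)), (70.0, np.float64(70.1), np.float64(2.5)), (69.0, np.float64(69.1), np.float64(4.3)), (68.0, np.float64(67.9), np.float64(3.2)), (67.0, np.float64(66.9), np.float64(2.4)), (66.0, np.float64(65.9), np.float64(1.7)), (65.0, np.float64(64.9), np.float64(1.9)), (64.0, np.float64(63.9), np.float64(2.6)), (63.0, np.float64(63.3), np.float64(5.4)), (62.0, np.float64(63.1), np.float64(12.6))] 26.0083
26.9333
```

View pics/m1.png

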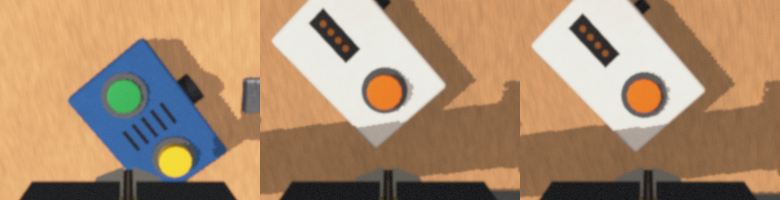

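Both keys now sit low in their rings and yellow is still out. I'll retreat, check for shifts against the first pictures, and hand in.

Run:
```python
from h import *
m.move_j([1.104,.342,1.524,0,1.275,-.146])
I={}
for n in("top","side"):
    p,_=m.camera(n);cv2.imwrite(f"pics/{n}9.png",p);I[n]=p
c=m.camera_model("top");p0=cv2.imread("pics/top0.png")
for nm,lo,hi,roi in [("green",(40,60,30),(85,255,255),(370,170,450,240)),("yellow",(15,110,90),(35,255,255),(405,180,450,220)),("orange",(0,110,40),(20,255,255),(225,183,250,207)),("white",(0,0,165),(180,60,255),(295,140,360,195))]:
    print(nm,blobs(p0,lo,hi,roi,6),blobs(I["top"],lo,hi,roi,6))
for n in I:
    k=cv2.absdiff(I[n],cv2.imread(f"pics/{n}0.png")).max(2)>40
    nn,_,s,cc=cv2.connectedComponentsWithStats(k.astype(np.uint8));print(n,[(int(s[i,4]),cc[i].round()) for i in range(1,nn) if s[i,4]>5])
cv2.imwrite("pics/fin.png",cv2.resize(np.hstack([I["top"][130:270,190:450],I["side"][140:280,190:450]]),None,fx=1.5,fy=1.5))
print(m.read_t())
```

```text
green [(121, array([397.7, 210.5]))] [(114, array([397.5, 210.7]))]
yellow [(120, array([424.4, 198.6]))] [(120, array([424.4, 198.6]))]
orange [(118, array([241. , 195.2]))] [(113, array([241.4, 195.5]))]
white [(25, array([309.8, 161. ])), (147, array([342.6, 163.8])), (150, array([338.6, 179. ]))] [(147, array([342.6, 163.8])), (13, array([309.8, 161.2])), (148, array([338.6, 179. ]))]
top [(12, array([309., 159.])), (15, array([149., 209.])), (15, array([144., 218.])), (94, array([141., 228.])), (46, array([164., 226.])), (9, array([149., 226.])), (102, array([159., 237.])), (14, array([178., 232.])), (32, array([148., 239.])), (75, array([174., 244.])), (30, array([ 50., 284.])), (11, array([ 44., 285.])), (160, array([ 71., 294.])), (8, array([ 55., 292.])), (44, array([ 76., 304.])), (56, array([ 96., 306.])), (12, array([ 71., 337.]))]
side [(42, array([150.,  91.])), (52, array([142., 123.])), (54, array([215., 152.])), (13, array([233., 147.])), (23, array([227., 159.])), (45, array([218., 161.])), (13, array([281., 166.])), (44, array([220., 169.])), (10, array([229., 167.])), (54, array([341., 184.])), (24, array([347., 197.])), (13, array([360., 250.]))]
28.6917
```

View pics/fin.png

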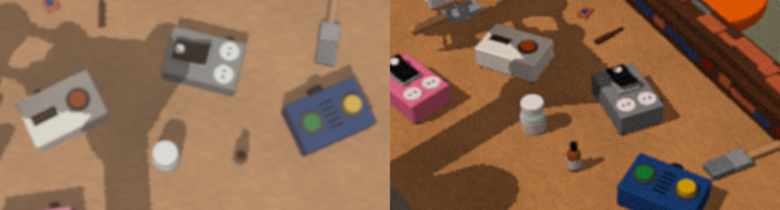

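The final pictures show nothing moved except the rocker and the two pressed keys. The other differences are the arm and its shadow, because the gripper is now shut.

```bash
python3 -c "
from plant import manip as m
print(m.read_contact_force()); m.sign_off(); print(m.read_t())"
```

```text
[ 0.56880621  0.40450969 -0.26660912]
the job is handed in; nothing more can be done
the job is handed in; nothing more can be done
```

The job is done and handed in, with the clock at about 29 s of the 51 s allowed. I pressed the three controls with closed fingertips in the order asked: rocker, green key, orange key.

| Control | Fingertip height at the stop | Force at the stop | Expected height |
|---|---|---|---|
| Rocker (dotted half) | 69.1 mm | 11.5 N | 69 mm |
| Green key | 63.1 mm | 12.6 N | 63 mm |
| Orange key | 63.1 mm | 12.6 N | 63 mm |

- **Nothing shifted:** comparing the first and last top-view pictures, the yellow key and the white sockets moved 0.0 px. The green and orange keys moved less than 0.5 px, as expected from being pushed in. The other picture differences were at the pressed controls, or in the arm and its shadow. I put these down to the shut gripper without examining each one.
- **Robot clear:** the arm ended back at its start pose, with only noise-level force (under 1 N) on the tool.
- **Disagreement:** the first side-camera estimates of the green and orange key positions were about 6–8 mm off the top view in y. I put that down to the keys' visible sides. The close wrist view agreed with the top view to within about 2 mm, so I pressed by the wrist view.

No checks failed.

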